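Put the toe bone away in the push-push drawer

ROBOT

A 6-joint arm with a two-finger parallel gripper is mounted at the origin on the work surface. World frame = base frame: x ahead of the robot, y to its left, z up, the work surface at z = 0. Lengths are in mm, angles in rad, forces in N, time in s.
With the tool pointing down it reaches from about 250 to 775 mm from the base axis. Payload 8.9 kg.
Tool frame: the origin (TCP) lies midway between the tips of the shut fingers; the grasp point (between the pads) lies 19 mm behind it; z points along the fingers, y is the line along which they close (so a half turn about z gives the same grasp; the last joint's range is limited). The gripper opens to 85 mm and grips with 20 to 120 N. Pads are 22 mm wide; open, the fingers measure 114 mm over their backs; the gripper's body (76 mm by 85 mm) begins 54 mm behind the grasp point. The pads swing forward as they close: fully open they stand 13 mm farther back than shut.
Start: joints at [1.205, 0.291, -0.153, 1.127, 0, 1.431], TCP at [118.046, 511.555, 231.305] pointing down, gripper open.
Joint ranges: [-2.52, 2.52], [-0.91, 1.74], [-1.3, 1.37], [-1.96, 2.02], [-1.52, 1.47], [-3.14, 3.14]. Speed limits (rad/s): [2.22, 2.22, 2.79, 3.14, 3.14, 3.14].

INTERFACE

Orientations are given as a rotation vector (axis times angle).
In Python, from cell import * gives the robot as it stands.
- The arm moves only by the tool drive_tool, never from a script. Its argument "steps" is a list of rows, each a list of 3 entries, a list of its own where there are three numbers: the closure, from 0 (fully open) to 1 (shut), then the shift along the world's x, y, z normalised to -1 to 1, where 1 is 0.03 m, then the turn, a rotation vector about the world's x, y, z normalised to -1 to 1, where 1 is 5 degrees. In form: [[jaw, [x, y, z], [ax, ay, az]], ...]. A call has exactly 10 rows; each row shifts and turns the commanded pose from where the row before left it; what a row does not reach is not made up. A row lasts 1/10 s, in which the tool goes at most 50 mm and 8.59 degrees, less where a joint would pass 70% of its speed; a pose out of reach is approached as far as the arm can. A call with a number of a shift or a turn outside -1 to 1 is refused whole. A call with a gripper value outside its range is refused whole. The fingers move at their own pace and stop on an object; "squeeze" is the grip in N (left out, the last holds). Time passes only in rows, so rows that do not move let the fingers close, or fill a call up. It gives the time, the measured TCP pose, the force, the opening and the grip force at its end, in the units of the state.
- read_state(): the state, without advancing time (a new reading comes with each control period).
- get_image(name): name is "scene" or "top" or "wrist"; returns the picture (400x640x3 uint8, red, green, blue); there is no depth.
- get_calibration(name): a dict with "mtx" (3x3 intrinsics, pixels), "R" (3x3) and "t" (3): a world point X has camera coordinates R X + t; the wrist camera has in their place "mount" (4x4, takes a point from camera to tool coordinates, whose origin is the TCP and whose axes are the flange's). Camera axes: x right, y down, z forward; pixel columns grow to the right and rows downward; lengths in mm; the calibration is good to about 2 mm. A picture is of the moment at which its call begins: read the wrist's pose just before it. get_calibration takes no time and is no camera call.
- finish_job(): hands the job in; it is judged then, once.
The state is a dict: "clock": time; "q": joint angles; "dq": joint speeds; "joint_efforts": joint torques, N m; "tool_pos": TCP position; "tool_rot": TCP orientation; "ft_force": force on the tool from outside, world axes, zero at the start; "torque": the same for the moment, N m; "finger_gap": opening from 0.0 (shut) to 1.0 (fully open); "grasp_force": force on a finger pad.
Only numpy, scipy, OpenCV 4.12 (cv2) and the standard library are available. Lean on these libraries where they do the work, as an engineer would, in place of code of your own. Each camera call takes 0.05 s, during which the arm holds its last target. There are 200 camera calls.

TASK

Press the locked blue drawer of the white specimen case so that it springs open, lay the toe bone inside it, then push the drawer back in until its push-push catch locks again and it stays shut when you let go. Press firmly enough to feel the catch's stop but never ram the drawer against it, do not drop the bone, and leave everything else where it is.

Things in the scene. Friction and masses are not known exactly. Their poses are not given: they have to be found in the camera images.
- case: Low white plastic specimen case, fixed to the bench: 200 mm deep (x), 180 mm wide (y), 56 mm high; origin at the centre of its underside. Its open front face lies at x = -100 mm in its own frame; its +x is the direction in which the drawer is pressed in (level). It is turned by up to 0.2 rad. Its push-push catch is hand-fitted: the depth at which it acts differs by up to 8 mm from case to case.
- drawer_front (a point): Centre of the outer face of the blue drawer front, 28.5 mm above the bench; axes as the case's (+x points into the case). A plain panel without handle, 176 mm wide, from 5 to 52 mm above the bench, 10 mm thick; press on it from the robot's side. Locked, it stands 29 to 39 mm in front of the case's front face; released, it springs out towards the robot, to 103 mm.
- drawer_floor (a point): Centre of the drawer's inner floor, 10 mm above the bench; axes as the case's; moves with the drawer. The inside is 84 mm (x) by 150 mm (y), side and back walls 24 mm high above the floor, front panel 42 mm. Released, the whole inside lies open in front of the case.
- drawer (a joint): Slide in m, grows outward: 0.001 to 0.011 locked, 0.075 released. A spring pushes it out with 5 N (locked) to 2 N (released). To switch the catch (lock or release) press about 13 mm past the locked rest, into a stiff buffer (9 N per mm), then draw back slowly. Peak push: 12 to 15 N switches; below 11 N it may not switch or hang in below -0.002 (press again); over 17 N is ramming.
- toe_bone_center (a point): Middle of the toe bone (ivory, lies flat on one of two cork mats, 4 mm thick, 30 g): 62 mm long along its own x, the shaft 13 mm wide (y) and 13 mm high, the ends up to 21 mm wide and 19 mm high; this point is 10 mm above what it lies on. Grasp it across the shaft, from above.
- vertebra: Vertebra, loose, about 70 mm across and 20 mm high, on the other cork mat: leave alone.
- calliper: Steel calliper with black display, 200 mm long, loose: leave alone.
- dust_brush: Hand brush, loose: leave alone.
- vial_jar: Specimen jar with black cap, 56 mm across, 80 mm high, loose: leave alone.
- long_bone: Long bone in the wooden tray at the robot's left: leave alone.
- rib: Rib in the same wooden tray: leave alone.

How it is judged:
By the outcome, as a careful person would: the job done as asked, in the order asked, and still so for the second after the job is handed in, with the robot touching nothing.
It also fails if it takes over 72 s, if anything falls off the work surface, if the arm or the gripper's body presses on something with over 40 N, if the wrist force passes 120 N, or if a joint passes its speed limit or range.

## Working session

There is one attempt and no reset: what is moved stays moved. The work goes in short steps, Python scripts to look and compute and a tool call to move; the robot and the scene stay as the last step left them, time stands still between calls to the robot, and variables do not carry over. Pictures are saved under pics/ and viewed, at most 10 in all, crops included, and the job is handed in when it is done.

Besides the shell and the picture viewer there is one more tool, called in YAML: its name, and indented under it one key for each argument. drive_tool: Moves the arm, as the interface text tells. Scaled input: -1 to 1 covers 0.03 m each way for a shift and 5 degrees each way for a turn. Its arguments: {"type":"object","properties":{"steps":{"type":"array","items":{"type":"array"}},"squeeze":{"type":"number"}},"required":["steps"]}

```bash
mkdir -p pics; python3 - <<'E'
from cell import *
import cv2,numpy as np
s=read_state();print(s)
for n in("top","scene"):
    cv2.imwrite(f"pics/{n}0.png",cv2.cvtColor(get_image(n),cv2.COLOR_RGB2BGR)); c=get_calibration(n); print(n,c)
print(get_calibration("wrist"))
E
```

```text
{'clock': 0.0, 'q': array([ 1.20468716e+00,  2.91253783e-01, -1.54106735e-01,  1.12668780e+00,
        2.16646714e-05,  1.43147307e+00]), 'dq': array([ 0.00149846, -0.00113034, -0.00064931, -0.00140202, -0.00034557,
        0.00010256]), 'joint_efforts': array([ 1.00566533e-03, -5.37145722e+01,  3.31371582e+01,  1.60872872e-02,
       -2.26747397e-04, -3.37579922e-05]), 'tool_pos': array([117.89399797, 511.16044451, 230.75337374]), 'tool_rot': array([-3.55433713e-01, -3.12108460e+00,  1.89544490e-03]), 'ft_force': array([0.02628432, 0.24552234, 0.67146028]), 'torque': array([-0.05517163,  0.04605693,  0.02844444]), 'grasp_force': 0.0, 'finger_gap': 0.9991055729182695}
top {'mtx': array([[507.60943905,   0.        , 319.18290727],
       [  0.        , 507.60943905, 199.18602434],
       [  0.        ,   0.        ,   1.        ]]), 'R': array([[ 0.01109551, -0.99993237, -0.00348623],
       [-0.99649227, -0.010768  , -0.08298918],
       [ 0.08294602,  0.00439481, -0.99654435]]), 't': array([ 105.7071336 ,  533.64179612, 1546.7203157 ])}
scene {'mtx': array([[412.74217252,   0.        , 322.62652707],
       [  0.        , 412.74217252, 185.33144803],
       [  0.        ,   0.        ,   1.        ]]), 'R': array([[ 0.34618431,  0.9380897 , -0.01200571],
       [ 0.72519269, -0.27569352, -0.63094267],
       [-0.59519071,  0.209716  , -0.77573656]]), 't': array([-277.28303456, -340.7207698 , 1832.82989692])}
{'mtx': array([[340.28371044,   0.        , 324.71313238],
       [  0.        , 340.28371044, 194.97204796],
       [  0.        ,   0.        ,   1.        ]]), 'mount': array([[-6.72245297e-04, -9.55973717e-01, -2.93451531e-01,
         7.55810295e+01],
       [ 9.99999152e-01, -3.15230999e-04, -1.26389587e-03,
        -1.04276127e+00],
       [ 1.11574621e-03, -2.93452132e-01,  9.55973118e-01,
        -1.42778436e+02],
       [ 0.00000000e+00,  0.00000000e+00,  0.00000000e+00,
         1.00000000e+00]])}
```

View pics/top0.png

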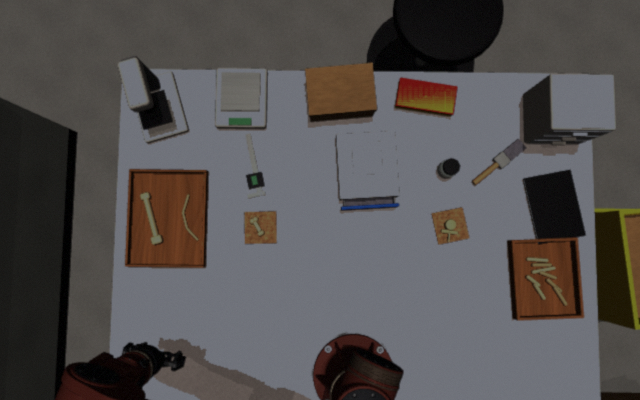

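View pics/scene0.png

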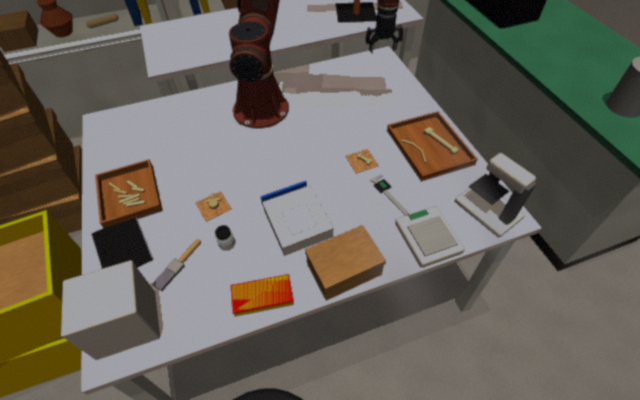

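The top view shows the blue drawer front at about (370,206) with the case behind it. The toe bone is on the left mat at (257,222), the vertebra is on the right mat at (450,230), and the calliper is at (255,170). The scene view agrees.

```bash
cat > h.py <<'E'
import cv2,numpy as np
from cell import *
def ray(n,uv,z,st=None):
    c=get_calibration(n);d=np.linalg.inv(c["mtx"])@np.array([uv[0],uv[1],1.])
    if n=="wrist":
        from scipy.spatial.transform import Rotation as Ro
        R=Ro.from_rotvec(st["tool_rot"]).as_matrix();m=c["mount"]
        o=R@m[:3,3]+st["tool_pos"];d=R@m[:3,:3]@d
    else:
        o=-c["R"].T@c["t"];d=c["R"].T@d
    return o+d*(z-o[2])/d[2]
def big(mask,box=None):
    m=mask.astype(np.uint8)
    if box: k=np.zeros_like(m);k[box[1]:box[3],box[0]:box[2]]=1;m=m*k
    return max(cv2.findContours(m,0,2)[0],key=cv2.contourArea)
E
python3 - <<'E'
from h import *
for n,zb in(("top",52),("scene",52)):
    im=cv2.imread(f"pics/{n}0.png");h=cv2.cvtColor(im,cv2.COLOR_BGR2HSV)
    m=cv2.inRange(h,(105,120,50),(130,255,255))>0
    c=big(m,(330,190,410,220) if n=="top" else (250,170,320,220));r=cv2.minAreaRect(c);b=cv2.boxPoints(r)
    print(n,"blue",r,[ray(n,p,52)[:2].round(1) for p in b])
    box=(246,213,270,240) if n=="top" else (350,152,375,169)
    x0,y0,x1,y1=box;print(h[y0:y1:3,x0:x1:2].tolist() if n=="top" else "")
im=cv2.imread("pics/top0.png");cv2.imwrite("pics/crop1.png",np.hstack([cv2.resize(im[195:250,235:285],(400,440),interpolation=0),cv2.resize(im[190:220,330:410],(400,440),interpolation=0)]))
E
```

```text
top blue ((369.47576904296875, 206.10353088378906), (3.442533493041992, 57.19902038574219), 86.49646759033203) [array([509.6,  45.6]), array([ 522.1, -127.2]), array([ 511.6, -127.8]), array([499.2,  44.9])]
[[[14, 147, 104], [17, 133, 109], [14, 151, 105], [14, 141, 110], [14, 154, 103], [14, 153, 105], [15, 149, 106], [14, 151, 103], [15, 151, 108], [15, 144, 108], [17, 133, 111], [18, 132, 112]], [[16, 144, 108], [13, 147, 106], [15, 145, 107], [16, 137, 106], [16, 129, 101], [16, 126, 97], [17, 139, 108], [13, 147, 90], [14, 148, 102], [14, 142, 108], [14, 146, 110], [17, 133, 111]], [[16, 145, 107], [14, 147, 106], [19, 110, 102], [24, 88, 110], [31, 65, 113], [26, 81, 107], [15, 139, 79], [14, 150, 102], [15, 141, 110], [14, 147, 109], [15, 144, 110], [16, 140, 109]], [[17, 137, 108], [14, 146, 108], [20, 106, 99], [25, 86, 104], [27, 69, 111], [25, 79, 100], [14, 149, 91], [13, 149, 103], [15, 142, 111], [14, 145, 109], [14, 146, 110], [14, 140, 111]], [[16, 139, 110], [14, 151, 101], [15, 146, 103], [17, 134, 105], [20, 100, 97], [33, 45, 113], [24, 86, 98], [13, 147, 104], [
[... 333 characters left out ...]
, [13, 143, 91], [24, 82, 99], [25, 78, 101], [24, 88, 107], [15, 138, 85], [16, 137, 108], [17, 133, 111]], [[17, 134, 110], [17, 133, 111], [17, 135, 108], [14, 152, 106], [13, 150, 104], [13, 146, 103], [21, 86, 104], [26, 75, 105], [21, 102, 85], [16, 138, 89], [17, 140, 109], [16, 139, 110]], [[15, 148, 107], [15, 143, 105], [13, 156, 98], [12, 148, 100], [14, 149, 106], [14, 150, 107], [13, 153, 102], [13, 151, 96], [14, 145, 109], [16, 134, 112], [19, 123, 112], [14, 147, 109]]]
scene blue ((283.48809814453125, 190.46563720703125), (4.761276721954346, 46.84950256347656), 70.90650939941406) [array([ 517.6, -128.4]), array([506.5,  40.5]), array([528.5,  38.9]), array([ 538.9, -128.4])]
```

View pics/crop1.png

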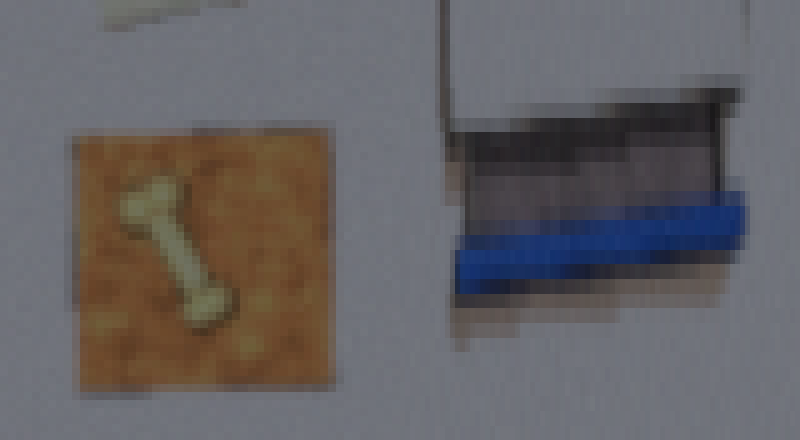

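The first crop gives the drawer's yaw as about 0.072 rad, with its outer face centred near (507,-41.5). The bone is near pixel (257,227). I'll close the gripper and move to a point in front of the drawer.

drive_tool:
  steps:
    - [1, [0.57, -0.927, -0.3], [0, 0, 0.171]]
    - [1, [0.57, -0.927, -0.3], [0, 0, 0.171]]
    - [1, [0.57, -0.927, -0.3], [0, 0, 0.171]]
    - [1, [0.57, -0.927, -0.3], [0, 0, 0.171]]
    - [1, [0.57, -0.927, -0.3], [0, 0, 0.171]]
    - [1, [0.57, -0.927, -0.3], [0, 0, 0.171]]
    - [1, [0.57, -0.927, -0.3], [0, 0, 0.171]]
    - [1, [0.57, -0.927, -0.3], [0, 0, 0.171]]
    - [1, [0.57, -0.927, -0.3], [0, 0, 0.171]]
    - [1, [0.57, -0.927, -0.3], [0, 0, 0.171]]
  squeeze: 30

```text
clock: 1.1
tool_pos: [289.4, 232.2, 140.9]
tool_rot: [-0.121, -3.139, 0.0]
ft_force: [0.3, 0.1, -0.6]
finger_gap: 0.002
grasp_force: 0.0
```

drive_tool:
  steps:
    - [1, [0.55, -0.927, -0.4], [0, 0, 0.171]]
    - [1, [0.55, -0.927, -0.4], [0, 0, 0.171]]
    - [1, [0.55, -0.927, -0.4], [0, 0, 0.171]]
    - [1, [0.55, -0.927, -0.4], [0, 0, 0.171]]
    - [1, [0.55, -0.927, -0.4], [0, 0, 0.171]]
    - [1, [0.55, -0.927, -0.4], [0, 0, 0.171]]
    - [1, [0.55, -0.927, -0.4], [0, 0, 0.171]]
    - [1, [0.55, -0.927, -0.4], [0, 0, 0.171]]
    - [1, [0.55, -0.927, -0.4], [0, 0, 0.171]]
    - [1, [0.55, -0.927, -0.4], [0, 0, 0.171]]

```text
clock: 2.1
tool_pos: [454.4, -45.9, 20.6]
tool_rot: [0.113, -3.139, -0.0]
ft_force: [1.2, -0.6, -0.2]
finger_gap: 0.0
grasp_force: 0.0
```

drive_tool:
  steps:
    - [1, [0.133, 0.0096, 0], [0, 0, 0]]
    - [1, [0.133, 0.0096, 0], [0, 0, 0]]
    - [1, [0.133, 0.0096, 0], [0, 0, 0]]
    - [1, [0.133, 0.0096, 0], [0, 0, 0]]
    - [1, [0.133, 0.0096, 0], [0, 0, 0]]
    - [1, [0.133, 0.0096, 0], [0, 0, 0]]
    - [1, [0.133, 0.0096, 0], [0, 0, 0]]
    - [1, [0.133, 0.0096, 0], [0, 0, 0]]
    - [1, [0, 0, 0], [0, 0, 0]]
    - [1, [0, 0, 0], [0, 0, 0]]

```text
clock: 3.1
tool_pos: [485.8, -42.3, 21.2]
tool_rot: [0.113, -3.139, -0.0]
ft_force: [0.6, 0.9, -0.6]
finger_gap: 0.005
grasp_force: 0.0
```

drive_tool:
  steps:
    - [1, [0.02, 0.0014, 0], [0, 0, 0]]
    - [1, [0.02, 0.0014, 0], [0, 0, 0]]
    - [1, [0.02, 0.0014, 0], [0, 0, 0]]
    - [1, [0.02, 0.0014, 0], [0, 0, 0]]
    - [1, [0.02, 0.0014, 0], [0, 0, 0]]
    - [1, [0.02, 0.0014, 0], [0, 0, 0]]
    - [1, [0.02, 0.0014, 0], [0, 0, 0]]
    - [1, [0.02, 0.0014, 0], [0, 0, 0]]
    - [1, [0, 0, 0], [0, 0, 0]]
    - [1, [0, 0, 0], [0, 0, 0]]

```text
clock: 4.1
tool_pos: [490.8, -42.0, 21.3]
tool_rot: [0.113, -3.14, 0.0]
ft_force: [-0.6, 0.3, 0.5]
finger_gap: 0.005
grasp_force: 0.0
```

drive_tool:
  steps:
    - [1, [0.02, 0.0014, 0], [0, 0, 0]]
    - [1, [0.02, 0.0014, 0], [0, 0, 0]]
    - [1, [0.02, 0.0014, 0], [0, 0, 0]]
    - [1, [0.02, 0.0014, 0], [0, 0, 0]]
    - [1, [0.02, 0.0014, 0], [0, 0, 0]]
    - [1, [0.02, 0.0014, 0], [0, 0, 0]]
    - [1, [0.02, 0.0014, 0], [0, 0, 0]]
    - [1, [0.02, 0.0014, 0], [0, 0, 0]]
    - [1, [0.02, 0.0014, 0], [0, 0, 0]]
    - [1, [0, 0, 0], [0, 0, 0]]

```text
clock: 5.1
tool_pos: [496.0, -41.6, 21.2]
tool_rot: [0.112, -3.139, -0.0]
ft_force: [-1.2, -0.5, 0.1]
finger_gap: 0.0
grasp_force: 0.7
```

drive_tool:
  steps:
    - [1, [0.015, 0.001, 0], [0, 0, 0]]
    - [1, [0.015, 0.001, 0], [0, 0, 0]]
    - [1, [0.015, 0.001, 0], [0, 0, 0]]
    - [1, [0.015, 0.001, 0], [0, 0, 0]]
    - [1, [0.015, 0.001, 0], [0, 0, 0]]
    - [1, [0.015, 0.001, 0], [0, 0, 0]]
    - [1, [0.015, 0.001, 0], [0, 0, 0]]
    - [1, [0.015, 0.001, 0], [0, 0, 0]]
    - [1, [0, 0, 0], [0, 0, 0]]
    - [1, [0, 0, 0], [0, 0, 0]]

```text
clock: 6.1
tool_pos: [498.9, -41.4, 21.2]
tool_rot: [0.112, -3.138, 0.0]
ft_force: [-5.1, -0.7, 2.7]
finger_gap: -0.001
grasp_force: 2.6
```

drive_tool:
  steps:
    - [1, [0.03, 0.0022, 0], [0, 0, 0]]
    - [1, [0.03, 0.0022, 0], [0, 0, 0]]
    - [1, [0.03, 0.0022, 0], [0, 0, 0]]
    - [1, [0.03, 0.0022, 0], [0, 0, 0]]
    - [1, [0.03, 0.0022, 0], [0, 0, 0]]
    - [1, [0.03, 0.0022, 0], [0, 0, 0]]
    - [1, [0.03, 0.0022, 0], [0, 0, 0]]
    - [1, [0, 0, 0], [0, 0, 0]]
    - [1, [0, 0, 0], [0, 0, 0]]
    - [1, [0, 0, 0], [0, 0, 0]]

```text
clock: 7.1
tool_pos: [505.2, -40.9, 21.2]
tool_rot: [0.112, -3.138, 0.0]
ft_force: [-5.2, -0.8, 2.1]
finger_gap: 0.002
grasp_force: 2.6
```

```bash
python3 -c "
from cell import *
s=read_state();print(s['tool_pos'],s['ft_force'])"
```

```text
[505.24416953 -40.93907549  21.16456466] [-5.17262449 -0.75769878  2.07008021]
```

drive_tool:
  steps:
    - [1, [0.01, 0.0007, 0], [0, 0, 0]]
    - [1, [0.01, 0.0007, 0], [0, 0, 0]]
    - [1, [0.01, 0.0007, 0], [0, 0, 0]]
    - [1, [0.01, 0.0007, 0], [0, 0, 0]]
    - [1, [0.01, 0.0007, 0], [0, 0, 0]]
    - [1, [0.01, 0.0007, 0], [0, 0, 0]]
    - [1, [0, 0, 0], [0, 0, 0]]
    - [1, [0, 0, 0], [0, 0, 0]]
    - [1, [0, 0, 0], [0, 0, 0]]
    - [1, [0, 0, 0], [0, 0, 0]]

```text
clock: 8.1
tool_pos: [506.9, -40.8, 21.2]
tool_rot: [0.112, -3.138, 0.0]
ft_force: [-5.7, -1.0, 3.5]
finger_gap: 0.001
grasp_force: 2.8
```

drive_tool:
  steps:
    - [1, [0.01, 0.0007, 0], [0, 0, 0]]
    - [1, [0.01, 0.0007, 0], [0, 0, 0]]
    - [1, [0.01, 0.0007, 0], [0, 0, 0]]
    - [1, [0, 0, 0], [0, 0, 0]]
    - [1, [0, 0, 0], [0, 0, 0]]
    - [1, [0, 0, 0], [0, 0, 0]]
    - [1, [0, 0, 0], [0, 0, 0]]
    - [1, [0, 0, 0], [0, 0, 0]]
    - [1, [0, 0, 0], [0, 0, 0]]
    - [1, [0, 0, 0], [0, 0, 0]]

```text
clock: 9.1
tool_pos: [507.8, -40.7, 21.2]
tool_rot: [0.112, -3.138, 0.0]
ft_force: [-5.7, -0.9, 3.3]
finger_gap: 0.002
grasp_force: 2.8
```

drive_tool:
  steps:
    - [1, [0.01, 0.0007, 0], [0, 0, 0]]
    - [1, [0.01, 0.0007, 0], [0, 0, 0]]
    - [1, [0, 0, 0], [0, 0, 0]]
    - [1, [0, 0, 0], [0, 0, 0]]
    - [1, [0, 0, 0], [0, 0, 0]]
    - [1, [0, 0, 0], [0, 0, 0]]
    - [1, [0, 0, 0], [0, 0, 0]]
    - [1, [0, 0, 0], [0, 0, 0]]
    - [1, [0, 0, 0], [0, 0, 0]]
    - [1, [0, 0, 0], [0, 0, 0]]

```text
clock: 10.1
tool_pos: [508.4, -40.7, 21.2]
tool_rot: [0.112, -3.138, 0.0]
ft_force: [-5.5, -1.1, 3.2]
finger_gap: 0.0
grasp_force: 2.8
```

drive_tool:
  steps:
    - [1, [0.012, 0.0008, 0], [0, 0, 0]]
    - [1, [0.012, 0.0008, 0], [0, 0, 0]]
    - [1, [0, 0, 0], [0, 0, 0]]
    - [1, [0, 0, 0], [0, 0, 0]]
    - [1, [0, 0, 0], [0, 0, 0]]
    - [1, [0, 0, 0], [0, 0, 0]]
    - [1, [0, 0, 0], [0, 0, 0]]
    - [1, [0, 0, 0], [0, 0, 0]]
    - [1, [0, 0, 0], [0, 0, 0]]
    - [1, [0, 0, 0], [0, 0, 0]]

```text
clock: 11.1
tool_pos: [509.0, -40.7, 21.2]
tool_rot: [0.112, -3.138, 0.0]
ft_force: [-6.3, -0.5, 3.8]
finger_gap: 0.006
grasp_force: 3.0
```

drive_tool:
  steps:
    - [1, [0.01, 0.0007, 0], [0, 0, 0]]
    - [1, [0.01, 0.0007, 0], [0, 0, 0]]
    - [1, [0, 0, 0], [0, 0, 0]]
    - [1, [0, 0, 0], [0, 0, 0]]
    - [1, [0, 0, 0], [0, 0, 0]]
    - [1, [0, 0, 0], [0, 0, 0]]
    - [1, [0, 0, 0], [0, 0, 0]]
    - [1, [0, 0, 0], [0, 0, 0]]
    - [1, [0, 0, 0], [0, 0, 0]]
    - [1, [0, 0, 0], [0, 0, 0]]

```text
clock: 12.1
tool_pos: [509.3, -40.6, 21.1]
tool_rot: [0.112, -3.137, 0.0]
ft_force: [-6.8, -2.3, 5.1]
finger_gap: 0.001
grasp_force: 3.7
```

drive_tool:
  steps:
    - [1, [0.01, 0.0007, 0], [0, 0, 0]]
    - [1, [0.01, 0.0007, 0], [0, 0, 0]]
    - [1, [0, 0, 0], [0, 0, 0]]
    - [1, [0, 0, 0], [0, 0, 0]]
    - [1, [0, 0, 0], [0, 0, 0]]
    - [1, [0, 0, 0], [0, 0, 0]]
    - [1, [0, 0, 0], [0, 0, 0]]
    - [1, [0, 0, 0], [0, 0, 0]]
    - [1, [0, 0, 0], [0, 0, 0]]
    - [1, [0, 0, 0], [0, 0, 0]]

```text
clock: 13.1
tool_pos: [509.5, -40.6, 21.1]
tool_rot: [0.112, -3.136, 0.0]
ft_force: [-8.7, -1.6, 6.3]
finger_gap: 0.003
grasp_force: 4.4
```

drive_tool:
  steps:
    - [1, [0.01, 0.0007, 0], [0, 0, 0]]
    - [1, [0.01, 0.0007, 0], [0, 0, 0]]
    - [1, [0, 0, 0], [0, 0, 0]]
    - [1, [0, 0, 0], [0, 0, 0]]
    - [1, [0, 0, 0], [0, 0, 0]]
    - [1, [0, 0, 0], [0, 0, 0]]
    - [1, [0, 0, 0], [0, 0, 0]]
    - [1, [0, 0, 0], [0, 0, 0]]
    - [1, [0, 0, 0], [0, 0, 0]]
    - [1, [0, 0, 0], [0, 0, 0]]

```text
clock: 14.1
tool_pos: [509.6, -40.6, 21.0]
tool_rot: [0.112, -3.136, 0.0]
ft_force: [-11.0, -2.2, 7.8]
finger_gap: -0.0
grasp_force: 5.2
```

drive_tool:
  steps:
    - [1, [0.01, 0.0007, 0], [0, 0, 0]]
    - [1, [0.01, 0.0007, 0], [0, 0, 0]]
    - [1, [0, 0, 0], [0, 0, 0]]
    - [1, [0, 0, 0], [0, 0, 0]]
    - [1, [0, 0, 0], [0, 0, 0]]
    - [1, [0, 0, 0], [0, 0, 0]]
    - [1, [0, 0, 0], [0, 0, 0]]
    - [1, [0, 0, 0], [0, 0, 0]]
    - [1, [0, 0, 0], [0, 0, 0]]
    - [1, [0, 0, 0], [0, 0, 0]]

```text
clock: 15.1
tool_pos: [509.8, -40.5, 21.0]
tool_rot: [0.112, -3.135, 0.0]
ft_force: [-11.0, -2.7, 7.4]
finger_gap: 0.001
grasp_force: 5.9
```

drive_tool:
  steps:
    - [1, [0.01, 0.0007, 0], [0, 0, 0]]
    - [1, [0, 0, 0], [0, 0, 0]]
    - [1, [0, 0, 0], [0, 0, 0]]
    - [1, [0, 0, 0], [0, 0, 0]]
    - [1, [0, 0, 0], [0, 0, 0]]
    - [1, [0, 0, 0], [0, 0, 0]]
    - [1, [0, 0, 0], [0, 0, 0]]
    - [1, [0, 0, 0], [0, 0, 0]]
    - [1, [0, 0, 0], [0, 0, 0]]
    - [1, [0, 0, 0], [0, 0, 0]]

```text
clock: 16.1
tool_pos: [509.9, -40.5, 20.9]
tool_rot: [0.112, -3.134, 0.0]
ft_force: [-12.8, -2.8, 8.5]
finger_gap: -0.001
grasp_force: 6.2
```

```bash
python3 -c "
from cell import *
for i in range(6):
  s=read_state();print(s['tool_pos'].round(2),s['ft_force'].round(1),s['grasp_force']);get_image('wrist')"
```

```text
[509.87 -40.52  20.95] [-12.8  -2.8   8.5] 6.240760087966919
[509.89 -40.51  20.95] [-12.6  -2.4   9.6] 6.241363808512688
[509.88 -40.5   20.97] [-12.2  -2.2   9.3] 6.240071207284927
[509.85 -40.52  20.93] [-12.5  -2.2   8.8] 6.240761429071426
[509.86 -40.52  20.95] [-13.1  -2.7   9.2] 6.241232603788376
[509.87 -40.55  20.96] [-11.3  -2.9   9.3] 6.240986064076424
```

drive_tool:
  steps:
    - [1, [0.007, 0.0005, 0], [0, 0, 0]]
    - [1, [0, 0, 0], [0, 0, 0]]
    - [1, [0, 0, 0], [0, 0, 0]]
    - [1, [-0.02, -0.0014, 0], [0, 0, 0]]
    - [1, [-0.02, -0.0014, 0], [0, 0, 0]]
    - [1, [-0.02, -0.0014, 0], [0, 0, 0]]
    - [1, [-0.02, -0.0014, 0], [0, 0, 0]]
    - [1, [-0.03, -0.0022, 0], [0, 0, 0]]
    - [1, [-0.03, -0.0022, 0], [0, 0, 0]]
    - [1, [-0.03, -0.0022, 0], [0, 0, 0]]

```text
clock: 17.4
tool_pos: [506.8, -40.8, 21.0]
tool_rot: [0.112, -3.138, -0.0]
ft_force: [-5.2, -1.2, 1.5]
finger_gap: 0.003
grasp_force: 2.5
```

drive_tool:
  steps:
    - [1, [-0.05, -0.0036, 0], [0, 0, 0]]
    - [1, [-0.06, -0.0043, 0], [0, 0, 0]]
    - [1, [-0.08, -0.0058, 0], [0, 0, 0]]
    - [1, [-0.1, -0.0072, 0], [0, 0, 0]]
    - [1, [-0.1, -0.0072, 0], [0, 0, 0]]
    - [1, [-0.1, -0.0072, 0], [0, 0, 0]]
    - [1, [-0.1, -0.0072, 0], [0, 0, 0]]
    - [1, [-0.1, -0.0072, 0], [0, 0, 0]]
    - [1, [-0.1, -0.0072, 0], [0, 0, 0]]
    - [1, [0, 0, 0], [0, 0, 0]]

```text
clock: 18.4
tool_pos: [483.7, -42.5, 21.4]
tool_rot: [0.112, -3.139, -0.0]
ft_force: [-5.9, 0.6, -2.8]
finger_gap: -0.004
grasp_force: 2.4
```

drive_tool:
  steps:
    - [1, [-0.2, -0.0144, 0], [0, 0, 0]]
    - [1, [-0.2, -0.0144, 0], [0, 0, 0]]
    - [1, [-0.2, -0.0144, 0], [0, 0, 0]]
    - [1, [-0.2, -0.0144, 0], [0, 0, 0]]
    - [1, [-0.2, -0.0144, 0], [0, 0, 0]]
    - [1, [-0.2, -0.0144, 0], [0, 0, 0]]
    - [1, [-0.2, -0.0144, 0], [0, 0, 0]]
    - [1, [-0.2, -0.0144, 0], [0, 0, 0]]
    - [1, [-0.2, -0.0144, 0], [0, 0, 0]]
    - [1, [-0.2, -0.0144, 0], [0, 0, 0]]

```text
clock: 19.4
tool_pos: [424.0, -47.0, 21.4]
tool_rot: [-0.112, 3.139, -0.0]
ft_force: [-0.1, 0.6, 0.9]
finger_gap: 0.004
grasp_force: 0.0
```

drive_tool:
  steps:
    - [1, [-0.3, 0, 0], [0, 0, 0]]
    - [1, [-0.3, 0, 0], [0, 0, 0]]
    - [1, [-0.3, 0, 0], [0, 0, 0]]
    - [0, [-0.3, 0.5, 0.5], [0, 0, 0]]
    - [0, [0, 0.9, 0.9], [0, 0, 0]]
    - [0, [0, 0.9, 0.9], [0, 0, 0]]
    - [0, [0, 1, 0.9], [0, 0, 0]]
    - [0, [0, 1, 0.9], [0, 0, 0]]
    - [0, [0, 1, 0.9], [0, 0, 0]]
    - [0, [0, 1, 0.5], [0, 0, 0]]

```text
clock: 20.4
tool_pos: [388.4, 143.4, 188.4]
tool_rot: [-0.112, 3.137, 0.001]
ft_force: [1.1, -0.5, -0.7]
finger_gap: 0.998
grasp_force: 0.0
```

```bash
python3 - <<'E'
from h import *
im0=cv2.imread("pics/top0.png")
im=cv2.cvtColor(get_image("top"),cv2.COLOR_RGB2BGR);cv2.imwrite("pics/top1.png",im)
h=cv2.cvtColor(im,cv2.COLOR_BGR2HSV)
c=big(cv2.inRange(h,(105,120,40),(130,255,255)),(320,190,420,270));r=cv2.minAreaRect(c);print(r,[ray("top",p,52)[:2].round(1) for p in cv2.boxPoints(r)])
h=cv2.cvtColor(im0,cv2.COLOR_BGR2HSV)
c=big((h[...,1]<112)&(h[...,0]>16),(248,213,268,238));r=cv2.minAreaRect(c);print(r,ray("top",r[0],14),[ray("top",p,14)[:2].round(1) for p in cv2.boxPoints(r)])
E
```

```text
((371.4521789550781, 229.2987060546875), (3.5145676136016846, 57.14006423950195), 86.09950256347656) [array([439. ,  39.1]), array([ 452.6, -132.9]), array([ 442.1, -133.6]), array([428.5,  38.3])]
((256.6000061035156, 226.20001220703125), (18.782970428466797, 8.049844741821289), 63.43495178222656) [447.15518306 304.35225781  14.        ] [array([467.3, 329. ]), array([478.7, 306.9]), array([427. , 279.8]), array([415.7, 301.8])]
```

The drawer is open, with its outer face near (437,-47.5). I'll hover over the bone and refine its pose with the wrist camera.

drive_tool:
  steps:
    - [0, [0.19, 0.595, -0.15], [0, 0, 0.522]]
    - [0, [0.19, 0.595, -0.15], [0, 0, 0.522]]
    - [0, [0.19, 0.595, -0.15], [0, 0, 0.522]]
    - [0, [0.19, 0.595, -0.15], [0, 0, 0.522]]
    - [0, [0.19, 0.595, -0.15], [0, 0, 0.522]]
    - [0, [0.19, 0.595, -0.15], [0, 0, 0.522]]
    - [0, [0.19, 0.595, -0.15], [0, 0, 0.522]]
    - [0, [0.19, 0.595, -0.15], [0, 0, 0.522]]
    - [0, [0.19, 0.595, -0.15], [0, 0, 0.522]]
    - [0, [0, 0, 0], [0, 0, 0]]

```text
clock: 21.45
tool_pos: [439.7, 304.3, 145.0]
tool_rot: [0.754, -3.05, -0.001]
ft_force: [-0.0, -0.2, 0.8]
finger_gap: 0.995
grasp_force: 0.0
```

```bash
python3 - <<'E'
from h import *
s=read_state();im=cv2.cvtColor(get_image("wrist"),cv2.COLOR_RGB2BGR)
cv2.imwrite("pics/w1.png",im);h=cv2.cvtColor(im,cv2.COLOR_BGR2HSV)
print(s["tool_pos"],s["tool_rot"])
c=get_calibration("wrist");from scipy.spatial.transform import Rotation as Ro
R=Ro.from_rotvec(s["tool_rot"]).as_matrix();m=c["mount"]
p=m[:3,:3].T@(R.T@(np.array([447,304,14])-s["tool_pos"])-m[:3,3]);q=c["mtx"]@p;q=q[:2]/q[2];print("pred px",q)
x,y=q.astype(int);mk=(h[...,1]<115)&(h[...,0]>15)&(h[...,0]<45)&(h[...,2]>70)
c=big(mk,(max(x-80,0),max(y-80,0),x+80,y+80));r=cv2.minAreaRect(c);print(r,cv2.contourArea(c),ray("wrist",r[0],14,s),[ray("wrist",p,14,s)[:2].round(1) for p in cv2.boxPoints(r)])
E
```

```text
[439.69271592 304.28560247 145.01258521] [ 7.53700143e-01 -3.04963611e+00 -5.34690794e-04]
pred px [321.02986225 193.38548786]
((318.0, 192.0), (70.0, 34.0), 90.0) 1347.0 [447.1062951  301.18753918  14.        ] [array([427.2, 275.3]), array([414.3, 299.8]), array([468.3, 328.8]), array([482. , 302.7])]
```

View pics/w1.png

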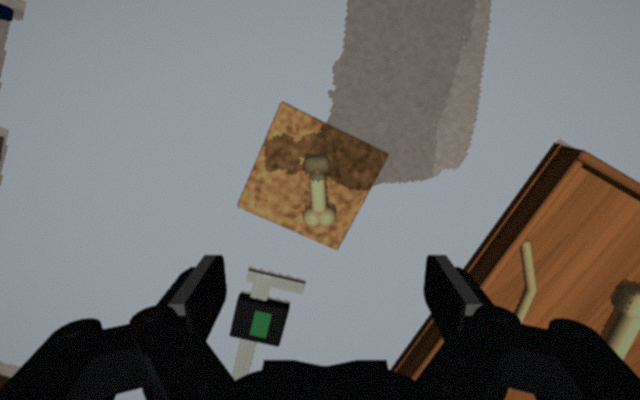

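The wrist view shows the bone on its mat, centred at about (318,191) and tilted roughly 4° from the tool axis. The calliper head is at (270,270) and the tray on the right, both clear of the fingers. Descending now.

drive_tool:
  steps:
    - [0.3, [0.04, -0.017, -0.6], [0, 0, 0.2]]
    - [0.3, [0.04, -0.017, -0.6], [0, 0, 0.2]]
    - [0.3, [0.04, -0.017, -0.6], [0, 0, 0.2]]
    - [0.3, [0.04, -0.017, -0.6], [0, 0, 0.2]]
    - [0.3, [0.04, -0.017, -0.6], [0, 0, 0]]
    - [0.3, [0.043, -0.018, -0.6], [0, 0, 0]]
    - [0.3, [0, 0, -0.5], [0, 0, 0]]
    - [0.3, [0, 0, -0.3], [0, 0, 0]]
    - [0.3, [0, 0, -0.15], [0, 0, 0]]
    - [0.3, [0, 0, 0], [0, 0, 0]]
  squeeze: 40

```text
clock: 22.5
tool_pos: [446.6, 299.4, 9.2]
tool_rot: [0.854, -3.023, 0.0]
ft_force: [0.2, 0.4, 0.1]
finger_gap: 0.701
grasp_force: 0.0
```

drive_tool:
  steps:
    - [0.3, [0, 0.05, -0.07], [0, 0, 0]]
    - [0.3, [0, 0, -0.07], [0, 0, 0]]
    - [0.5, [0, 0, 0], [0, 0, 0]]
    - [0.65, [0, 0, 0], [0, 0, 0]]
    - [0.8, [0, 0, 0], [0, 0, 0]]
    - [1, [0, 0, 0], [0, 0, 0]]
    - [1, [0, 0, 0], [0, 0, 0]]
    - [1, [0, 0, 0], [0, 0, 0]]
    - [1, [0, 0, 0], [0, 0, 0]]
    - [1, [0, 0, 0], [0, 0, 0]]

```text
clock: 23.5
tool_pos: [446.9, 301.3, 5.3]
tool_rot: [-0.855, 3.023, 0.0]
ft_force: [-0.8, -0.8, 5.2]
finger_gap: 0.136
grasp_force: 41.9
```

drive_tool:
  steps:
    - [1, [0, 0, 0.1], [0, 0, 0]]
    - [1, [0, 0, 0.2], [0, 0, 0]]
    - [1, [0, 0, 0.4], [0, 0, 0]]
    - [1, [0, 0, 0.5], [0, 0, 0]]
    - [1, [0, 0, 0.5], [0, 0, 0]]
    - [1, [0.05, -0.3, 0.5], [0, 0, -0.4]]
    - [1, [0.1, -0.6, 0.4], [0, 0, -0.5]]
    - [1, [0.1, -0.8, 0.3], [0, 0, -0.5]]
    - [1, [0.1, -0.8, 0.2], [0, 0, -0.5]]
    - [1, [0.1, -0.8, 0], [0, 0, -0.5]]

```text
clock: 24.5
tool_pos: [461.1, 201.6, 99.9]
tool_rot: [-0.532, 3.094, 0.0]
ft_force: [0.4, 0.2, -0.1]
finger_gap: 0.134
grasp_force: 41.2
```

drive_tool:
  steps:
    - [1, [0.1, -0.9, 0], [0, 0, -0.5]]
    - [1, [0.1, -0.9, 0], [0, 0, -0.5]]
    - [1, [0.1, -0.9, 0], [0, 0, -0.5]]
    - [1, [0.1, -0.9, 0], [0, 0, -0.5]]
    - [1, [0.1, -0.9, 0], [0, 0, -0.5]]
    - [1, [0.1, -0.9, 0], [0, 0, -0.3]]
    - [1, [0.1, -0.9, 0], [0, 0, -0.28]]
    - [1, [0.1, -0.8, 0], [0, 0, 0]]
    - [1, [0.1, -0.5, 0], [0, 0, 0]]
    - [1, [0, -0.3, 0], [0, 0, 0]]

```text
clock: 25.5
tool_pos: [487.9, -35.8, 98.7]
tool_rot: [-0.114, 3.139, -0.0]
ft_force: [-0.3, 0.0, 0.1]
finger_gap: 0.139
grasp_force: 41.2
```

```bash
python3 - <<'E'
from h import *
s=read_state();im=cv2.cvtColor(get_image("wrist"),cv2.COLOR_RGB2BGR)
cv2.imwrite("pics/w2.png",im)
print(s["tool_pos"],s["tool_rot"],s["finger_gap"],s["grasp_force"])
h=cv2.cvtColor(im,cv2.COLOR_BGR2HSV)
c=big(cv2.inRange(h,(105,120,40),(130,255,255)));r=cv2.minAreaRect(c);print(r,[ray("wrist",p,52,s)[:2].round(1) for p in cv2.boxPoints(r)])
E
```

```text
[487.85637839 -35.81399422  98.69548037] [-1.13548466e-01  3.13856801e+00 -3.16208489e-04] 0.13944513803903608 41.21277093887329
((307.5, 138.0), (24.0, 313.0), 90.0) [array([ 437.6, -136. ]), array([425.3,  35.1]), array([438.4,  37.7]), array([ 451., -137.])]
```

View pics/w2.png

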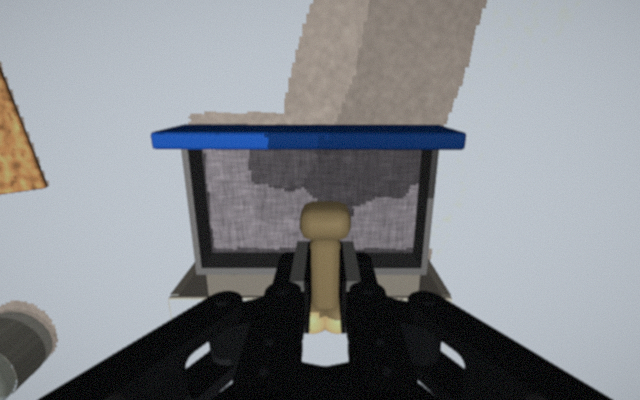

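The bone is firmly held and lined up with the open drawer: bone at (325,260), blue panel at (308,138), tray interior from x = 205 to 422. I'll lower it in.

drive_tool:
  steps:
    - [1, [0, -0.15, -0.4], [0, 0, 0]]
    - [1, [0, -0.1, -0.5], [0, 0, 0]]
    - [1, [0, 0, -0.5], [0, 0, 0]]
    - [1, [0, 0, -0.5], [0, 0, 0]]
    - [1, [0, 0, -0.4], [0, 0, 0]]
    - [1, [0, 0, -0.25], [0, 0, 0]]
    - [1, [0, 0, -0.15], [0, 0, 0]]
    - [1, [0, 0, -0.1], [0, 0, 0]]
    - [1, [0, 0, -0.04], [0, 0, 0]]
    - [1, [0, 0, 0], [0, 0, 0]]

```text
clock: 26.55
tool_pos: [487.4, -42.3, 13.1]
tool_rot: [-0.115, 3.139, -0.0]
ft_force: [1.2, -0.0, -0.4]
finger_gap: 0.14
grasp_force: 41.2
```

drive_tool:
  steps:
    - [1, [0, 0, -0.02], [0, 0, 0]]
    - [1, [0, 0, -0.02], [0, 0, 0]]
    - [1, [0, 0, -0.015], [0, 0, 0]]
    - [1, [0, 0, 0], [0, 0, 0]]
    - [1, [0, 0, 0], [0, 0, 0]]
    - [1, [0, 0, 0], [0, 0, 0]]
    - [1, [0, 0, 0], [0, 0, 0]]
    - [1, [0, 0, 0], [0, 0, 0]]
    - [1, [0, 0, 0], [0, 0, 0]]
    - [1, [0, 0, 0], [0, 0, 0]]

```text
clock: 27.55
tool_pos: [487.4, -42.3, 11.3]
tool_rot: [-0.115, 3.139, -0.0]
ft_force: [-0.6, 0.1, 1.9]
finger_gap: 0.136
grasp_force: 41.4
```

drive_tool:
  steps:
    - [0.84, [0, 0, 0], [0, 0, 0]]
    - [0.8, [0, 0, 0], [0, 0, 0]]
    - [0.7, [0, 0, 0], [0, 0, 0]]
    - [0.6, [0, 0, 0], [0, 0, 0]]
    - [0.6, [0, 0, 0], [0, 0, 0]]
    - [0.6, [0, 0, 0.1], [0, 0, 0]]
    - [0.6, [0, 0, 0.3], [0, 0, 0]]
    - [0.6, [0, 0, 0.6], [0, 0, 0]]
    - [0.6, [0, 0, 0.8], [0, 0, 0]]
    - [0.6, [0, 0, 0.8], [0, 0, 0]]

```text
clock: 28.55
tool_pos: [487.1, -42.2, 90.7]
tool_rot: [0.115, -3.139, -0.0]
ft_force: [0.2, 0.2, 0.0]
finger_gap: 0.398
grasp_force: 0.0
```

drive_tool:
  steps:
    - [0.7, [-0.6, -0.05, 0.6], [0, 0, 0]]
    - [0.8, [-0.8, -0.05, 0], [0, 0, 0]]
    - [1, [-0.9, -0.05, 0], [0, 0, 0]]
    - [1, [-0.9, -0.05, 0], [0, 0, 0]]
    - [1, [-0.6, 0, 0], [0, 0, 0]]
    - [1, [0, 0, -0.5], [0, 0, 0]]
    - [1, [0, 0, -0.7], [0, 0, 0]]
    - [1, [0, 0, -0.7], [0, 0, 0]]
    - [1, [0, 0, -0.7], [0, 0, 0]]
    - [1, [0, 0, -0.5], [0, 0, 0]]

```text
clock: 29.55
tool_pos: [373.2, -48.3, 13.9]
tool_rot: [-0.115, 3.139, -0.0]
ft_force: [0.7, -0.6, -0.6]
finger_gap: -0.005
grasp_force: 0.0
```

```bash
python3 - <<'E'
from h import *
cv2.imwrite("pics/w3.png",np.hstack([cv2.cvtColor(get_image("wrist"),cv2.COLOR_RGB2BGR)[:, ::2][::2],cv2.resize(cv2.cvtColor(get_image("top"),cv2.COLOR_RGB2BGR)[180:250,320:420],(286,200))]))
s=read_state();print(s["tool_pos"],s["ft_force"])
E
```

```text
[372.24779895 -47.95504171  13.51606135] [-1.01507013 -0.84285791  0.2942507 ]
```

View pics/w3.png

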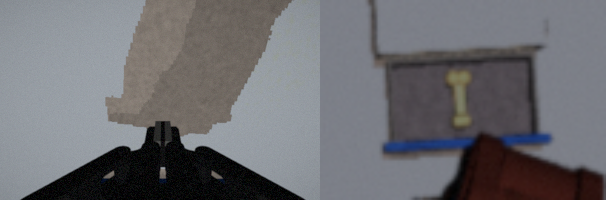

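The top view on the right shows the bone lying flat inside the open drawer, with the fingers shut in front of the panel. Next I'll push the drawer in.

drive_tool:
  steps:
    - [1, [0.1, -0.08, 0.25], [0, 0, 0]]
    - [1, [0.2, 0.0145, 0], [0, 0, 0]]
    - [1, [0.3, 0.0218, 0], [0, 0, 0]]
    - [1, [0.3, 0.0218, 0], [0, 0, 0]]
    - [1, [0.3, 0.0218, 0], [0, 0, 0]]
    - [1, [0.2, 0.0145, 0], [0, 0, 0]]
    - [1, [0.1, 0.0073, 0], [0, 0, 0]]
    - [1, [0.1, 0.0073, 0], [0, 0, 0]]
    - [1, [0.05, 0.0036, 0], [0, 0, 0]]
    - [1, [0.05, 0.0036, 0], [0, 0, 0]]
  squeeze: 30

```text
clock: 30.65
tool_pos: [424.1, -47.1, 21.7]
tool_rot: [0.115, -3.139, -0.0]
ft_force: [-0.3, -0.6, 0.7]
finger_gap: -0.001
grasp_force: 0.0
```

drive_tool:
  steps:
    - [1, [0.05, 0.0036, 0], [0, 0, 0]]
    - [1, [0.06, 0.0044, 0], [0, 0, 0]]
    - [1, [0.07, 0.0051, 0], [0, 0, 0]]
    - [1, [0.08, 0.0058, 0], [0, 0, 0]]
    - [1, [0.1, 0.0073, 0], [0, 0, 0]]
    - [1, [0.12, 0.0087, 0], [0, 0, 0]]
    - [1, [0.14, 0.0102, 0], [0, 0, 0]]
    - [1, [0.14, 0.0102, 0], [0, 0, 0]]
    - [1, [0.14, 0.0102, 0], [0, 0, 0]]
    - [1, [0.14, 0.0102, 0], [0, 0, 0]]

```text
clock: 31.65
tool_pos: [455.7, -44.9, 21.7]
tool_rot: [0.115, -3.139, -0.0]
ft_force: [-4.1, -0.5, 0.3]
finger_gap: -0.001
grasp_force: 2.1
```

drive_tool:
  steps:
    - [1, [0.14, 0.0102, 0], [0, 0, 0]]
    - [1, [0.14, 0.0102, 0], [0, 0, 0]]
    - [1, [0.14, 0.0102, 0], [0, 0, 0]]
    - [1, [0.14, 0.0102, 0], [0, 0, 0]]
    - [1, [0.14, 0.0102, 0], [0, 0, 0]]
    - [1, [0.14, 0.0102, 0], [0, 0, 0]]
    - [1, [0.14, 0.0102, 0], [0, 0, 0]]
    - [1, [0.14, 0.0102, 0], [0, 0, 0]]
    - [1, [0.14, 0.0102, 0], [0, 0, 0]]
    - [1, [0.1, 0.0073, 0], [0, 0, 0]]

```text
clock: 32.65
tool_pos: [496.0, -42.0, 21.6]
tool_rot: [0.115, -3.138, 0.0]
ft_force: [-7.2, -2.4, 2.9]
finger_gap: 0.002
grasp_force: 3.6
```

drive_tool:
  steps:
    - [1, [0.06, 0.0044, 0], [0, 0, 0]]
    - [1, [0.05, 0.0036, 0], [0, 0, 0]]
    - [1, [0.03, 0.0022, 0], [0, 0, 0]]
    - [1, [0.02, 0.0014, 0], [0, 0, 0]]
    - [1, [0.01, 0.0007, 0], [0, 0, 0]]
    - [1, [0, 0, 0], [0, 0, 0]]
    - [1, [0, 0, 0], [0, 0, 0]]
    - [1, [0, 0, 0], [0, 0, 0]]
    - [1, [0, 0, 0], [0, 0, 0]]
    - [1, [0, 0, 0], [0, 0, 0]]

```text
clock: 33.65
tool_pos: [500.9, -41.6, 21.6]
tool_rot: [0.115, -3.138, 0.0]
ft_force: [-5.8, -1.8, 2.3]
finger_gap: 0.005
grasp_force: 3.4
```

drive_tool:
  steps:
    - [1, [0.03, 0.0022, 0], [0, 0, 0]]
    - [1, [0.03, 0.0022, 0], [0, 0, 0]]
    - [1, [0.03, 0.0022, 0], [0, 0, 0]]
    - [1, [0.03, 0.0022, 0], [0, 0, 0]]
    - [1, [0.03, 0.0022, 0], [0, 0, 0]]
    - [1, [0.03, 0.0022, 0], [0, 0, 0]]
    - [1, [0.03, 0.0022, 0], [0, 0, 0]]
    - [1, [0.02, 0.0014, 0], [0, 0, 0]]
    - [1, [0, 0, 0], [0, 0, 0]]
    - [1, [0, 0, 0], [0, 0, 0]]

```text
clock: 34.65
tool_pos: [508.3, -41.1, 21.7]
tool_rot: [0.115, -3.139, 0.0]
ft_force: [-5.0, -2.2, 0.1]
finger_gap: -0.003
grasp_force: 2.5
```

drive_tool:
  steps:
    - [1, [0.012, 0.0009, 0], [0, 0, 0]]
    - [1, [0.012, 0.0009, 0], [0, 0, 0]]
    - [1, [0.012, 0.0009, 0], [0, 0, 0]]
    - [1, [0.012, 0.0009, 0], [0, 0, 0]]
    - [1, [0.012, 0.0009, 0], [0, 0, 0]]
    - [1, [0, 0, 0], [0, 0, 0]]
    - [1, [0, 0, 0], [0, 0, 0]]
    - [1, [0, 0, 0], [0, 0, 0]]
    - [1, [0, 0, 0], [0, 0, 0]]
    - [1, [0, 0, 0], [0, 0, 0]]

```text
clock: 35.65
tool_pos: [509.4, -41.0, 21.7]
tool_rot: [0.115, -3.138, 0.0]
ft_force: [-8.1, -2.3, 4.0]
finger_gap: -0.0
grasp_force: 3.7
```

```bash
cat > f.py <<'E'
from cell import *
import numpy as np
F=[]
for i in range(8):
  s=read_state();F.append(s['ft_force']);get_image('wrist')
print(s['tool_pos'].round(2),np.mean(F,0).round(2),s['grasp_force'])
E
python3 f.py
```

```text
[509.45 -41.05  21.64] [-7.34 -2.59  2.75] 3.690877966582775
```

drive_tool:
  steps:
    - [1, [0.01, 0.0007, 0], [0, 0, 0]]
    - [1, [0.01, 0.0007, 0], [0, 0, 0]]
    - [1, [0.01, 0.0007, 0], [0, 0, 0]]
    - [1, [0.01, 0.0007, 0], [0, 0, 0]]
    - [1, [0, 0, 0], [0, 0, 0]]
    - [1, [0, 0, 0], [0, 0, 0]]
    - [1, [0, 0, 0], [0, 0, 0]]
    - [1, [0, 0, 0], [0, 0, 0]]
    - [1, [0, 0, 0], [0, 0, 0]]
    - [1, [0, 0, 0], [0, 0, 0]]

```text
clock: 37.05
tool_pos: [509.8, -41.0, 21.6]
tool_rot: [0.114, -3.137, 0.001]
ft_force: [-11.2, -2.2, 6.2]
finger_gap: 0.005
grasp_force: 5.4
```

```bash
python3 f.py
```

```text
[509.75 -40.97  21.62] [-10.57  -2.71   6.39] 5.389690026640892
```

drive_tool:
  steps:
    - [1, [0.01, 0.0007, 0], [0, 0, 0]]
    - [1, [0.01, 0.0007, 0], [0, 0, 0]]
    - [1, [0.01, 0.0007, 0], [0, 0, 0]]
    - [1, [0, 0, 0], [0, 0, 0]]
    - [1, [0, 0, 0], [0, 0, 0]]
    - [1, [0, 0, 0], [0, 0, 0]]
    - [1, [0, 0, 0], [0, 0, 0]]
    - [1, [0, 0, 0], [0, 0, 0]]
    - [1, [0, 0, 0], [0, 0, 0]]
    - [1, [0, 0, 0], [0, 0, 0]]

```text
clock: 38.45
tool_pos: [510.0, -41.0, 21.6]
tool_rot: [0.114, -3.135, 0.001]
ft_force: [-13.2, -2.9, 9.6]
finger_gap: 0.001
grasp_force: 6.7
```

```bash
python3 f.py
```

```text
[510.04 -40.97  21.61] [-12.78  -3.29   9.2 ] 6.6701435297727585
```

drive_tool:
  steps:
    - [1, [-0.02, -0.0014, 0], [0, 0, 0]]
    - [1, [-0.02, -0.0014, 0], [0, 0, 0]]
    - [1, [-0.02, -0.0014, 0], [0, 0, 0]]
    - [1, [-0.02, -0.0014, 0], [0, 0, 0]]
    - [1, [-0.02, -0.0014, 0], [0, 0, 0]]
    - [1, [-0.02, -0.0014, 0], [0, 0, 0]]
    - [1, [-0.03, -0.0022, 0], [0, 0, 0]]
    - [1, [-0.03, -0.0022, 0], [0, 0, 0]]
    - [1, [-0.03, -0.0022, 0], [0, 0, 0]]
    - [1, [-0.03, -0.0022, 0], [0, 0, 0]]

```text
clock: 39.85
tool_pos: [504.8, -41.4, 21.7]
tool_rot: [0.115, -3.139, 0.0]
ft_force: [-4.0, -1.8, 1.2]
finger_gap: -0.004
grasp_force: 2.3
```

drive_tool:
  steps:
    - [1, [-0.03, -0.0022, 0], [0, 0, 0]]
    - [1, [-0.03, -0.0022, 0], [0, 0, 0]]
    - [1, [-0.03, -0.0022, 0], [0, 0, 0]]
    - [1, [-0.03, -0.0022, 0], [0, 0, 0]]
    - [1, [-0.03, -0.0022, 0], [0, 0, 0]]
    - [1, [-0.03, -0.0022, 0], [0, 0, 0]]
    - [1, [-0.03, -0.0022, 0], [0, 0, 0]]
    - [1, [-0.03, -0.0022, 0], [0, 0, 0]]
    - [1, [-0.03, -0.0022, 0], [0, 0, 0]]
    - [1, [-0.03, -0.0022, 0], [0, 0, 0]]

```text
clock: 40.85
tool_pos: [496.5, -41.9, 21.9]
tool_rot: [-0.115, 3.138, 0.0]
ft_force: [-2.1, 0.3, -0.6]
finger_gap: 0.0
grasp_force: 0.7
```

Force is falling off at the locked rest position of about 496, so the catch is holding. I'll back away slowly, then verify.

drive_tool:
  steps:
    - [1, [-0.05, -0.0036, 0], [0, 0, 0]]
    - [1, [-0.05, -0.0036, 0], [0, 0, 0]]
    - [1, [-0.05, -0.0036, 0], [0, 0, 0]]
    - [1, [-0.1, -0.0072, 0], [0, 0, 0]]
    - [1, [-0.1, -0.0072, 0], [0, 0, 0]]
    - [1, [-0.1, -0.0072, 0], [0, 0, 0]]
    - [1, [-0.1, -0.0072, 0], [0, 0, 0]]
    - [1, [-0.1, -0.0072, 0], [0, 0, 0]]
    - [1, [-0.1, -0.0072, 0], [0, 0, 0]]
    - [1, [0, 0, 0], [0, 0, 0]]

```text
clock: 41.85
tool_pos: [473.0, -43.5, 21.7]
tool_rot: [0.115, -3.139, -0.0]
ft_force: [-0.2, 1.0, -1.1]
finger_gap: 0.005
grasp_force: 0.0
```

drive_tool:
  steps:
    - [1, [-0.8, 0, 0], [0, 0, 0]]
    - [1, [-0.8, 0, 0.3], [0, 0, 0]]
    - [1, [-0.8, 0, 0.6], [0, 0, 0]]
    - [1, [-0.5, 0.5, 0.9], [0, 0, 0]]
    - [1, [0, 0.9, 0.9], [0, 0, 0]]
    - [1, [0, 0.9, 0.9], [0, 0, 0]]
    - [1, [0, 0.9, 0.9], [0, 0, 0]]
    - [1, [0, 0.9, 0], [0, 0, 0]]
    - [1, [0, 0.5, 0], [0, 0, 0]]
    - [1, [0, 0, 0], [0, 0, 0]]

```text
clock: 42.85
tool_pos: [386.5, 95.8, 157.0]
tool_rot: [-0.119, 3.139, 0.001]
ft_force: [0.8, -1.1, -0.3]
finger_gap: 0.0
grasp_force: 0.0
```

```bash
python3 - <<'E'
from h import *
s=read_state();print(s["tool_pos"],s["ft_force"])
im=cv2.cvtColor(get_image("top"),cv2.COLOR_RGB2BGR);cv2.imwrite("pics/top9.png",im)
h=cv2.cvtColor(im,cv2.COLOR_BGR2HSV)
c=big(cv2.inRange(h,(105,120,40),(130,255,255)),(320,190,420,270));r=cv2.minAreaRect(c);print(r,[ray("top",p,52)[:2].round(1) for p in cv2.boxPoints(r)])
E
```

```text
[386.52621247  95.7833397  157.02240906] [ 0.82337247 -1.05249258 -0.25494625]
((369.5211181640625, 205.84722900390625), (3.44821834564209, 57.19807815551758), 86.53176879882812) [array([510.4,  45.5]), array([ 522.8, -127.3]), array([ 512.4, -127.9]), array([500. ,  44.8])]
```

View pics/top9.png

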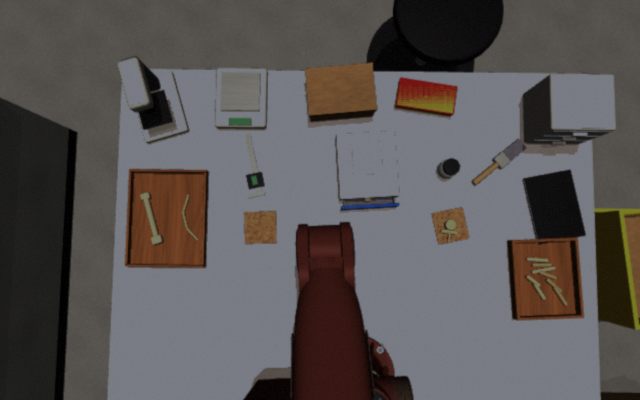

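The final top view shows the drawer front back at its locked position at (369.5,206), within 1 mm of the start. The bone is inside, with its end visible at (367,199), and nothing else has moved.

```bash
python3 -c "
from cell import *
print(finish_job())"
```

```text
the job is handed in; nothing more can be done
None
```

I pressed the drawer open, laid the toe bone inside, and pushed the drawer back in until it locked. Both presses peaked at about 13 N, and the job was handed in at about 43 s with the robot clear of everything.

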